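# Fit the adjusting spindle into the planer's bearing unit

### The arm

A 6-joint arm with a two-finger parallel gripper is mounted at the origin on the work surface. World frame = base frame: x ahead of the robot, y to its left, z up, the work surface at z = 0. Lengths are in m, angles in rad, forces in N, time in s.
With the tool pointing down it reaches from about 0.35 to 0.925 m from the base axis. Payload 6.4 kg.
Tool frame: the origin (TCP) lies at the very end of the fingers, on their centre line; the grasp point (between the pads) lies 19 mm behind it; z points along the fingers, y is the line along which they close (so a half turn about z gives the same grasp; the last joint's range is limited). The gripper opens to 85 mm and grips with 20 to 120 N. Pads are 22 mm wide; open, the fingers measure 114 mm over their backs; the gripper's body (76 mm by 85 mm) begins 54 mm behind the grasp point. The pads swing forward as they close: fully open they stand 13 mm farther back than shut.
Start: joints at [-1.5, 0.245, 1.558, -0, 1.339, -0.174], TCP at [0.158, -0.631, 0.231] pointing down, gripper open.
Joint ranges: [-3.13, 3.13], [-1.02, 2.26], [0.13, 2.54], [-0.95, 4.09], [0.21, 2.88], [-2.74, 2.74]. Speed limits (rad/s): [2.57, 2.57, 3.14, 3.14, 3.14, 3.14].

### API

Orientations are given as a unit quaternion [w, x, y, z].
In Python, from plant import sensors, imaging, workorder gives the robot as it stands.
- The arm moves only by the tool play_rows, never from a script. Its argument "steps" is a list of rows, each an object of numbers: "jaw": the closure, from 0 (fully open) to 1 (shut); "x", "y", "z": the shift along the tool's x, y, z in mm; "rx", "ry", "rz": the turn, a rotation vector about the tool's x, y, z in degrees. In form: [{"jaw": .., "x": .., "y": .., "z": .., "rx": .., "ry": .., "rz": ..}, ...]. A call has 1 to 10 rows; each row is the pose to reach, as a shift and turn from the pose commanded when the call began, along the tool's axes at that moment; what a row does not reach only later rows make up. A row lasts 1/8 s, in which the tool goes at most 62.5 mm and 10.7 degrees, less where a joint would pass 70% of its speed; a pose out of reach is approached as far as the arm can. A call with a gripper value outside its range is refused whole. The fingers move at their own pace and stop on an object; "squeeze" is the grip in N (left out, the last holds). Time passes only in rows, so rows that repeat a pose let the fingers close. It gives the time, the measured TCP pose, the force, the opening and the grip force at its end, in the units of the state.
- sensors.get_state(): the state, without advancing time (a new reading comes with each control period).
- imaging.get_image(name): name is "scene" or "top" or "wrist"; returns a dict with "frame" (384x512x3 uint8, red, green, blue), "vertical_fov" (degrees; the focal length in pixels is half the picture's height over the tangent of half this angle, whatever the lens; pixels are square), "cx", "cy" (the principal point, pixels), "R" (3x3) and "t" (3): a world point X has camera coordinates R X + t; the wrist camera has in their place "tool_from_camera" (4x4, takes a point from camera to tool coordinates, whose origin is the TCP and whose axes are the flange's). Camera axes: x right, y down, z forward; pixel columns grow to the right and rows downward; lengths in m; the calibration is good to about 2 mm. A picture is of the moment at which its call begins: read the wrist's pose just before it. There is no depth.
- workorder.job_done(): hands the job in; it is judged then, once.
The state is a dict: "clock": time; "q": joint angles; "joint_vel": joint speeds; "effort": joint torques, N m; "position": TCP position; "orientation": TCP orientation; "ft_force": force on the tool from outside, world axes, zero at the start; "torque": the same for the moment, N m; "opening": finger opening in m; "grip_force": force on a finger pad.
Only numpy, scipy, OpenCV 4.12 (cv2) and the standard library are available. Lean on these libraries where they do the work, as an engineer would, in place of code of your own. Each camera call takes 0.05 s, during which the arm holds its last target. There are 200 camera calls.

### The job

Take the collared T-handle spindle out of the wooden rack and thread it gently down through both bearing plates of the grey bearing unit. Its blade end then has to find the slot of the sprung drive dog hidden below: turn it under light pressure until it drops in, lower it until its collar sits flush on the upper plate, and let go. Never force it against the unit (stay below 25 N), and leave the other rack tools, the tape measure, the mallet and the cup where they are.

Things in the scene. Friction and masses are not known exactly. Their poses are not given: they have to be found in the camera images.
- spindle: Steel spindle upright in the rack, the only tool there with a collar: shaft 16 mm in diameter, about 160 mm tall in all, 0.18 to 0.36 kg. Its lower end is a blade 12 mm long, 14.8 mm wide (along its x axis) and 6 mm thick. Origin: centre of the blade's lower end, z up along the shaft. When home in the unit its lower end is 28 mm above the bench.
- spindle_grip (a point): Centre of the spindle's cross handle (T bar), 152 mm above its lower end. The bar is 54 mm long along the spindle's y axis (square to the blade's width), 14 mm wide along x, 16 mm tall.
- spindle_collar (a point): Centre of the underside of the spindle's collar (28 mm in diameter, 8 mm thick), 112 mm above its lower end; it rests on the upper plate when the spindle is home.
- unit: Grey bearing unit, fixed to the bench: base 150 x 130 x 12 mm, two upright cheeks 90 mm long (along its x axis) at y = -50 and +50 mm, between them two level aluminium bearing plates 90 x 90 mm with aligned 17.5 mm holes on the unit's z axis, mouths chamfered 2 mm. Closed housing with the drive dog below. Origin: centre of the base's underside, z up.
- unit_bore (a point): Centre of the hole at the upper face of the upper bearing plate, 140 mm above the bench; this plate is 12 mm thick. Axes of the unit.
- unit_lower (a point): Centre of the hole at the upper face of the lower bearing plate, 70 mm above the bench; this plate is 10 mm thick.
- unit_drive (a point): Where the top of the drive dog rests, on the holes' axis, 40 mm above the bench (the point does not move). Its 8 mm wide slot, 14 mm deep and open below, stands hidden at an unknown angle within 0.8 rad of the unit's x axis. The dog yields 8 mm downwards (2 N at first, 10 N at 8 mm, then rigid), is stiff to turn, and springs up round a blade whose width is within 0.1 rad of the slot.
- rack: Wooden block 70 x 260 mm, 70 mm high, fixed, with three 19 mm holes 64 mm deep in a row along its y axis, at y = -85, 0 and +85 mm; each holds one tool upright, standing on the hole's bottom 6 mm above the bench. Origin: centre of its underside.
- tkey: Another steel T-handle tool in the rack, shorter and without collar: shaft 16 mm in diameter, T bar 54 x 14 x 16 mm along its y axis, centred 131 mm above its lower end (its origin). Leave it.
- drift: Steel drift in the rack with a round knob 34 mm in diameter, 127 mm tall, shaft 16 mm in diameter; origin at its lower end. Leave it.
- tape: Yellow tape measure, 70 x 36 mm, 64 mm high; origin under its centre. Leave it.
- mallet: Wooden mallet lying down: head 60 x 120 mm, 52 mm high, handle 200 mm along its -x axis; origin on the bench where the handle meets the head. Leave it.
- cup: Grey plastic cup, 72 mm across, 95 mm high; origin under its centre. Leave it.
Mind the look-alikes: they are no part of the job. Leave any turquoise look-alike of the spindle alone.

How it is judged:
On the way, in this order (a step that is already met when the one before it is completed fails the run):
1. the spindle's lower end has passed through the upper plate's hole (z of spindle in the frame of unit below 0.126 m and horizontal distance between spindle and unit_bore below 0.012 m and horizontal distance between spindle_collar and unit_bore below 0.02 m), for 0.1 s.
2. it has passed through the lower plate's hole too (z of spindle in the frame of unit below 0.058 m and horizontal distance between each of spindle, spindle_collar and unit_bore below 0.005 m), for 0.1 s.
At the end, for the whole second after the job is handed in: The spindle stands in both bearings, within 0.06 rad of upright, its collar within 3 mm of the upper plate's face and within 4 mm of the hole's centre, released and at rest (z of spindle_collar in the frame of unit_bore between -0.003 and 0.003 m and horizontal distance between spindle_collar and unit_bore below 0.004 m and angle between the z axis of spindle and the z axis of unit, either way round below 0.06 rad and linear speed of spindle below 0.02 m/s); the robot touches nothing.
It fails at once if the spindle is forced against the unit with more than 25 N (contact force between spindle and unit above 25 N).
It fails at once if another rack tool, the tape measure, the mallet or the cup is moved more than 30 mm (distance of any of tkey, drift, tape, mallet, cup from where it was at the start of the episode above 0.03 m).
It also fails if it takes over 61 s, if anything falls off the work surface, if the arm or the gripper's body presses on something with over 40 N, if the wrist force passes 120 N, or if a joint passes its speed limit or range.

## Working session

There is one attempt and no reset: what is moved stays moved. The work goes in short steps, Python scripts to look and compute and a tool call to move; the robot and the scene stay as the last step left them, time stands still between calls to the robot, and variables do not carry over. Pictures are saved under pics/ and viewed, at most 10 in all, crops included, and the job is handed in when it is done.

Besides the shell and the picture viewer there is one more tool, called after "Emit:" as name(argument=value, ...) on one line, values as JSON. play_rows: Moves the arm, as the interface text tells. Its arguments: {"type":"object","properties":{"steps":{"type":"array","items":{"type":"object","properties":{"jaw":{"type":"number"},"x":{"type":"number"},"y":{"type":"number"},"z":{"type":"number"},"rx":{"type":"number"},"ry":{"type":"number"},"rz":{"type":"number"}}}},"squeeze":{"type":"number"}},"required":["steps"]}

```bash
mkdir -p pics; cat > h.py <<'E'
import numpy as np, cv2, pickle
from plant import sensors, imaging, workorder
from scipy.spatial.transform import Rotation as Rn
def quat(q): return Rn.from_quat([q[1],q[2],q[3],q[0]])
def cap(name):
    s=sensors.get_state(); d=imaging.get_image(name)
    f=192/np.tan(np.radians(d["vertical_fov"])/2)
    if name=="wrist":
        T=np.array(d["tool_from_camera"]); W=np.eye(4); W[:3,:3]=quat(s["orientation"]).as_matrix(); W[:3,3]=s["position"]
        C=np.linalg.inv(W@T); R,t=C[:3,:3],C[:3,3]
    else: R,t=np.array(d["R"]),np.array(d["t"])
    c=dict(img=d["frame"][:,:,::-1].copy(),f=f,cx=d["cx"],cy=d["cy"],R=R,t=t)
    return c
def save(c,n): cv2.imwrite(f"pics/{n}.png",c["img"]); pickle.dump(c,open(f"pics/{n}.pkl","wb"))
def load(n): return pickle.load(open(f"pics/{n}.pkl","rb"))
def px(c,X):
    p=c["R"]@np.array(X)+c["t"]; return np.array([c["cx"]+c["f"]*p[0]/p[2],c["cy"]+c["f"]*p[1]/p[2]])
def ray(c,u,v):
    d=c["R"].T@np.array([(u-c["cx"])/c["f"],(v-c["cy"])/c["f"],1]); return -c["R"].T@c["t"],d
def atz(c,u,v,z):
    o,d=ray(c,u,v); return o+d*(z-o[2])/d[2]
def tri(obs):
    A=np.zeros((3,3));b=np.zeros(3)
    for c,u,v in obs:
        o,d=ray(c,u,v); d=d/np.linalg.norm(d); P=np.eye(3)-np.outer(d,d); A+=P;b+=P@o
    X=np.linalg.solve(A,b); return X,[px(c,X)-np.array([u,v]) for c,u,v in obs]
def crop(c,x,y,w,h,k,n):
    cv2.imwrite(f"pics/{n}.png",cv2.resize(c["img"][y:y+h,x:x+w],None,fx=k,fy=k,interpolation=cv2.INTER_CUBIC))
E
python3 - <<'E'
from h import *
a=cap("scene");b=cap("top");save(a,"scene");save(b,"top")
o=lambda c:-c["R"].T@c["t"]
for c in(a,b): print(o(c),c["f"],c["cx"],c["cy"]); print(c["R"].round(3))
m=np.hstack([a["img"],b["img"]]); cv2.imwrite("pics/both.png",cv2.resize(m,(800,300),interpolation=cv2.INTER_AREA))
print(sensors.get_state())
E
```

```text
[ 1.28234779 -0.27167288  0.8876044 ] 446.23896932549786 259.8328223848918 191.46498877812684
[[ 0.264  0.964 -0.013]
 [ 0.698 -0.2   -0.688]
 [-0.666  0.173 -0.726]]
[ 0.52097453 -0.08813236  1.30278868] 395.0673205397278 252.52508788385978 193.39996387048842
[[-0.013 -1.     0.001]
 [-0.999  0.013 -0.037]
 [ 0.037 -0.002 -0.999]]
{'clock': 0.1, 'q': array([-1.50010424e+00,  2.45765726e-01,  1.55889024e+00,  1.90156036e-05,
        1.33876752e+00, -1.74090251e-01]), 'joint_vel': array([ 1.11176452e-03, -3.50108716e-04, -1.97910092e-03, -5.23383168e-04,
        4.63111065e-04,  5.81866595e-05]), 'effort': array([-9.78984190e-05, -4.30669928e+01, -3.27129686e+01, -2.37464474e-04,
        2.81674314e-03,  1.38118338e-05]), 'position': array([ 0.15750383, -0.63009637,  0.2302778 ]), 'orientation': array([-9.13714785e-04,  9.92519398e-01,  1.22083606e-01,  5.65437288e-05]), 'ft_force': array([ 0.20766191, -0.21249643, -0.52853566]), 'torque': array([-0.03222449, -0.01179941,  0.04572292]), 'grip_force': 0.0, 'opening': 0.08554386321052128}
```

View pics/both.png

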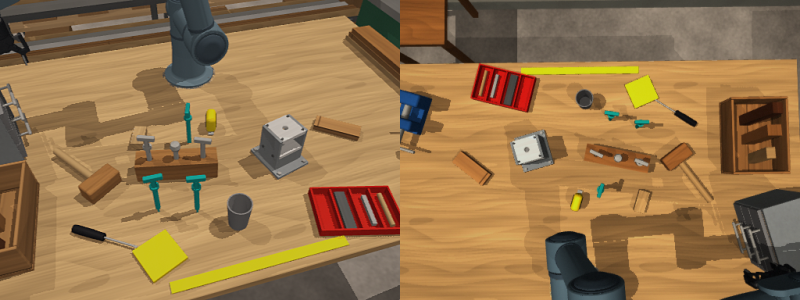

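The overview shows the rack at about (175,160) in the scene half, holding three grey tools, with the unit at (283,145). Three turquoise look-alikes stand around the rack. The tape, cup and mallet are also visible.

```bash
python3 - <<'E'
from h import *
a=load("scene");b=load("top")
A=cv2.resize(a["img"][125:240,160:410],None,fx=3.2,fy=3.2,interpolation=cv2.INTER_CUBIC)[:, :800]
B=cv2.resize(b["img"][150:222,130:330],None,fx=4,fy=4,interpolation=cv2.INTER_CUBIC)[:, :800]
m=np.vstack([A,B])[:600]; print(A.shape,m.shape)
cv2.imwrite("pics/crop1.png",m)
E
```

```text
(368, 800, 3) (600, 800, 3)
```

View pics/crop1.png

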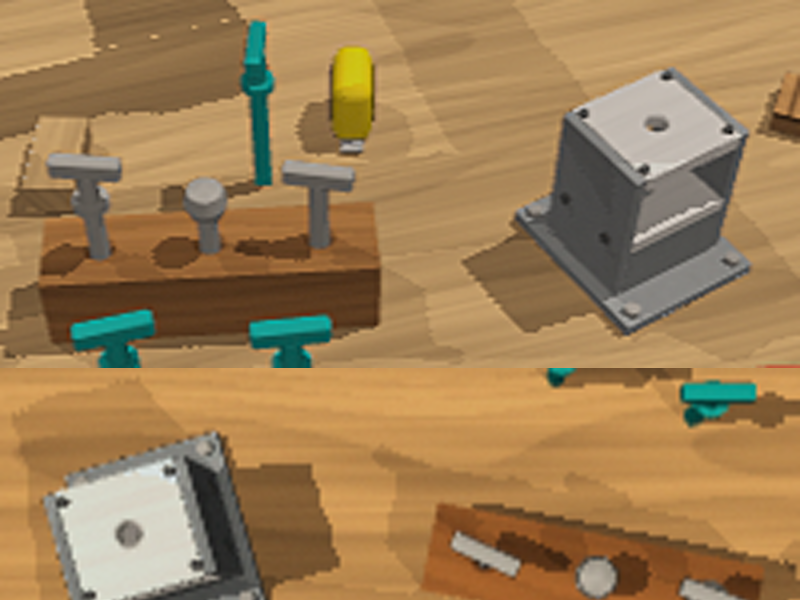

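Crop 1, in crop pixels. Candidates for the spindle:
- Left grey T tool at (85,165), with a collar at (90,200).
- Grey knob drift at (206,200).
- Right grey T tool at (318,178), with no collar, so this is the tkey.
- Turquoise look-alikes at (258,60), (115,330) and (290,330).

The spindle is the left grey one with the collar. The bore is at (656,123) in the scene crop and (130,533) in the top crop.

```bash
python3 - <<'E'
from h import *
a=load("scene");b=load("top")
s=lambda x,y:(160+x/3.2,125+y/3.2); t=lambda x,y:(130+x/4,150+(y-368)/4)
print("bore",tri([(a,*s(656,123)),(b,*t(130,533))]),atz(a,*s(656,123),.14),atz(b,*t(130,533),.14))
print("bar",atz(a,*s(85,165),.16),atz(b,311,207,.166))
for p in[(62,503),(168,470),(204,566)]: print("bolt",atz(b,*t(*p),.14))
for p in[(585,113),(669,76),(733,131),(645,171)]: print("bolt s",atz(a,*s(*p),.14))
for p in[(50,160),(120,167)]: print("bar end",atz(a,*s(*p),.164))
X=atz(a,*s(85,165),.16)
crop(b,250,160,100,75,6,"c2")
S=sensors.get_state();W=quat(S["orientation"]).as_matrix();print(W.round(3))
E
```

```text
bore (array([0.57472846, 0.17704284, 0.13862981]), [array([-0.74749836,  0.0795454 ]), array([-0.58479397, -0.2078979 ])]) [0.57626553 0.17808846 0.14      ] [0.5740296  0.17501192 0.14      ]
bar [ 0.5216264  -0.24993915  0.16      ] [ 0.52186421 -0.25763065  0.166     ]
bolt [0.59681413 0.2249892  0.14      ]
bolt [0.62015854 0.146778   0.14      ]
bolt [0.54900896 0.12070118 0.14      ]
bolt s [0.55080043 0.13053009 0.14      ]
bolt s [0.5291015  0.21069245 0.14      ]
bolt s [0.60057433 0.23024323 0.14      ]
bolt s [0.62180195 0.14853987 0.14      ]
bar end [ 0.51361398 -0.27375458  0.164     ]
bar end [ 0.53486497 -0.22601977  0.164     ]
[[ 0.97   0.242 -0.   ]
 [ 0.242 -0.97   0.002]
 [ 0.    -0.002 -1.   ]]
```

View pics/c2.png

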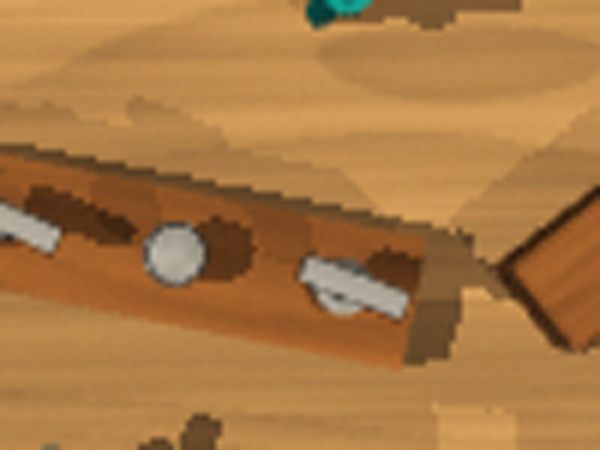

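Crop 2 confirms it: the spindle's T bar runs from (305,270) to (407,303), with the wide collar showing under it at (340,295). The knob drift is at (175,253). I'm moving above the spindle now.

Emit:
play_rows(steps=[{"jaw":0.3,"x":45,"y":-28,"z":-30,"rz":-8},{"jaw":0.3,"x":90,"y":-56,"z":-60,"rz":-16},{"jaw":0.3,"x":140,"y":-88,"z":-60,"rz":-25},{"jaw":0.3,"x":190,"y":-120,"z":-60,"rz":-34},{"jaw":0.3,"x":240,"y":-151,"z":-60,"rz":-43},{"jaw":0.3,"x":290,"y":-183,"z":-60,"rz":-52},{"jaw":0.3,"x":340,"y":-214,"z":-60,"rz":-56},{"jaw":0.3,"x":390,"y":-246,"z":-60,"rz":-56},{"jaw":0.3,"x":443,"y":-279,"z":-60,"rz":-56},{"jaw":0.3,"x":443,"y":-279,"z":-60,"rz":-56}])

```text
$.steps[0]: bad value
```

```bash
python3 - <<'E'
from h import *
a=cap("wrist");save(a,"w1")
S=sensors.get_state();print(S["position"],S["opening"],S["clock"],quat(S["orientation"]).as_matrix().round(3))
print(px(a,[.522,-.253,.166]), -a["R"].T@a["t"],a["R"].round(2))
E
```

```text
[ 0.15750231 -0.63018409  0.2304042 ] 0.08551185155902719 0.15 [[ 0.97   0.242 -0.   ]
 [ 0.242 -0.97   0.002]
 [ 0.    -0.001 -1.   ]]
[ -820.76298782 -1419.13331841] [ 0.2304121  -0.61116796  0.37264828] [[ 0.24 -0.97 -0.  ]
 [-0.93 -0.23  0.3 ]
 [-0.29 -0.07 -0.95]]
```

View pics/w1.png

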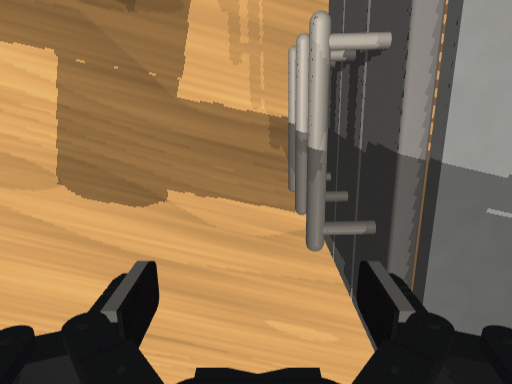

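The picture shows the bench and a cabinet with handles at (320,130), because the move was refused. The row probably needs every key.

Emit:
play_rows(steps=[{"jaw":0.3,"x":45,"y":-28,"z":-30,"rx":0,"ry":0,"rz":-8},{"jaw":0.3,"x":90,"y":-56,"z":-60,"rx":0,"ry":0,"rz":-16},{"jaw":0.3,"x":140,"y":-88,"z":-60,"rx":0,"ry":0,"rz":-25},{"jaw":0.3,"x":190,"y":-120,"z":-60,"rx":0,"ry":0,"rz":-34},{"jaw":0.3,"x":240,"y":-151,"z":-60,"rx":0,"ry":0,"rz":-43},{"jaw":0.3,"x":290,"y":-183,"z":-60,"rx":0,"ry":0,"rz":-52},{"jaw":0.3,"x":340,"y":-214,"z":-60,"rx":0,"ry":0,"rz":-56},{"jaw":0.3,"x":390,"y":-246,"z":-60,"rx":0,"ry":0,"rz":-56},{"jaw":0.3,"x":443,"y":-279,"z":-60,"rx":0,"ry":0,"rz":-56},{"jaw":0.3,"x":443,"y":-279,"z":-60,"rx":0,"ry":0,"rz":-56}])

```text
clock: 1.4
position: [0.5216, -0.2493, 0.2908]
orientation: [-0.0, 0.817, 0.576, 0.0]
ft_force: [0.2, -0.2, -0.3]
opening: 0.0598
grip_force: 0.0
```

```bash
python3 - <<'E'
from h import *
a=cap("wrist");save(a,"w2")
S=sensors.get_state();print(S["position"],S["opening"],S["clock"],quat(S["orientation"]).as_matrix().round(3))
print(px(a,[.522,-.253,.166]))
E
```

```text
[ 0.5204695  -0.25098009  0.29082493] 0.05963303313582559 1.45 [[ 0.338  0.941 -0.001]
 [ 0.941 -0.338  0.   ]
 [-0.    -0.001 -1.   ]]
[260.63605096 195.87384695]
```

View pics/w2.png

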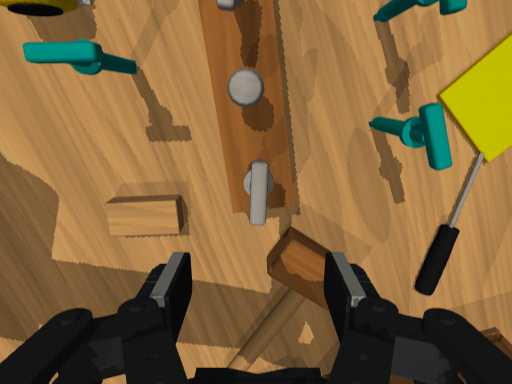

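The wrist view shows the grey collared spindle directly ahead. Its bar top runs from (260,161) to (258,223), centre about (259,192), with the collar at its upper left, (250,182).

```bash
python3 - <<'E'
from h import *
a=load("w2");b=load("top")
g=cv2.cvtColor(a["img"],cv2.COLOR_BGR2HSV)
m=((g[...,1]<40)&(g[...,2]>120)).astype(np.uint8);m[:150]=0;m[235:]=0;m[:,:235]=0;m[:,285:]=0
r=cv2.minAreaRect(np.argwhere(m)[:,::-1].astype(np.float32));print(r,m.sum())
e=[atz(a,260,161,.166),atz(a,258,223,.166)]
print(e,np.mean(e,0),np.linalg.norm(e[0]-e[1]),np.degrees(np.arctan2(*(e[0]-e[1])[1::-1])))
print(atz(b,250+356/6,160+287/6,.166))
W=np.array([[.338,.941,0],[.941,-.338,0],[0,0,-1]]); print(W.T@(np.mean(e,0)-[.0+sensors.get_state()["position"][i] for i in range(3)]))
E
```

```text
((254.2520751953125, 193.31585693359375), (21.495542526245117, 61.13780975341797), 2.009553909301758) 981
[array([ 0.53107445, -0.2257439 ,  0.166     ]), array([ 0.51207302, -0.27454537,  0.166     ])] [ 0.52157373 -0.25014463  0.166     ] 0.05237019175568919 68.72596382285327
[ 0.51953283 -0.25279201  0.166     ]
[0.00115939 0.0007567  0.12482493]
```

Emit:
play_rows(steps=[{"jaw":0.3,"x":1,"y":0.5,"z":50,"rx":0,"ry":0,"rz":1},{"jaw":0.3,"x":1,"y":0.5,"z":100,"rx":0,"ry":0,"rz":1},{"jaw":0.3,"x":1,"y":0.5,"z":135,"rx":0,"ry":0,"rz":1},{"jaw":0.3,"x":1,"y":0.5,"z":152,"rx":0,"ry":0,"rz":1},{"jaw":0.3,"x":1,"y":0.5,"z":152,"rx":0,"ry":0,"rz":1},{"jaw":0.95,"x":1,"y":0.5,"z":152,"rx":0,"ry":0,"rz":1},{"jaw":0.95,"x":1,"y":0.5,"z":152,"rx":0,"ry":0,"rz":1},{"jaw":0.95,"x":1,"y":0.5,"z":152,"rx":0,"ry":0,"rz":1},{"jaw":0.95,"x":1,"y":0.5,"z":152,"rx":0,"ry":0,"rz":1},{"jaw":0.95,"x":1,"y":0.5,"z":152,"rx":0,"ry":0,"rz":1}], squeeze=70)

```text
clock: 2.7
position: [0.5214, -0.2524, 0.141]
orientation: [0.001, 0.824, 0.567, 0.0]
ft_force: [-2.2, 0.4, 5.9]
opening: 0.0128
grip_force: 68.9
```

Emit:
play_rows(steps=[{"jaw":0.95,"x":0,"y":0,"z":-15,"rx":0,"ry":0,"rz":0},{"jaw":0.95,"x":0,"y":0,"z":-40,"rx":0,"ry":0,"rz":0},{"jaw":0.95,"x":0,"y":0,"z":-70,"rx":0,"ry":0,"rz":0},{"jaw":0.95,"x":0,"y":0,"z":-105,"rx":0,"ry":0,"rz":0},{"jaw":0.95,"x":0,"y":0,"z":-140,"rx":0,"ry":0,"rz":0},{"jaw":0.95,"x":0,"y":0,"z":-180,"rx":0,"ry":0,"rz":0},{"jaw":0.95,"x":0,"y":0,"z":-190,"rx":0,"ry":0,"rz":0},{"jaw":0.95,"x":0,"y":0,"z":-190,"rx":0,"ry":0,"rz":0}])

```text
clock: 3.7
position: [0.5203, -0.2516, 0.3287]
orientation: [-0.0, 0.824, 0.567, -0.0]
ft_force: [0.1, -0.2, -3.9]
opening: 0.0127
grip_force: 68.9
```

```bash
python3 - <<'E'
from h import *
S=sensors.get_state();print(S["position"],S["ft_force"],S["clock"],quat(S["orientation"]).as_matrix().round(4))
W=quat(S["orientation"]).as_matrix()
for z in [.36]: print(W.T@(np.array([.5755,.1765,.141+.19])-S["position"]))
E
```

```text
[ 0.52029771 -0.25158765  0.32874655] [ 0.05454816 -0.15054893 -3.92351911] 3.7 [[ 3.579e-01  9.338e-01 -5.000e-04]
 [ 9.338e-01 -3.579e-01  4.000e-04]
 [ 2.000e-04 -6.000e-04 -1.000e+00]]
[ 0.41948937 -0.10166445 -0.00210164]
```

Emit:
play_rows(steps=[{"jaw":0.95,"x":25,"y":-6,"z":0,"rx":0,"ry":0,"rz":1},{"jaw":0.95,"x":75,"y":-18,"z":0,"rx":0,"ry":0,"rz":3},{"jaw":0.95,"x":130,"y":-31,"z":0,"rx":0,"ry":0,"rz":5},{"jaw":0.95,"x":185,"y":-45,"z":0,"rx":0,"ry":0,"rz":7},{"jaw":0.95,"x":240,"y":-58,"z":0,"rx":0,"ry":0,"rz":7},{"jaw":0.95,"x":295,"y":-71,"z":0,"rx":0,"ry":0,"rz":7},{"jaw":0.95,"x":350,"y":-85,"z":0,"rx":0,"ry":0,"rz":7},{"jaw":0.95,"x":395,"y":-96,"z":0,"rx":0,"ry":0,"rz":7},{"jaw":0.95,"x":419,"y":-102,"z":0,"rx":0,"ry":0,"rz":7},{"jaw":0.95,"x":419,"y":-102,"z":10,"rx":0,"ry":0,"rz":7}])

```text
clock: 4.95
position: [0.5745, 0.1774, 0.3169]
orientation: [-0.001, 0.856, 0.516, -0.001]
ft_force: [0.0, -0.1, -3.4]
opening: 0.013
grip_force: 68.6
```

```bash
python3 - <<'E'
from h import *
S=sensors.get_state();print(S["position"],S["ft_force"],S["clock"],S["q"].round(2))
a=cap("scene");save(a,"s3");b=cap("wrist");save(b,"w3");c=cap("top");save(c,"t3")
p=np.array(S["position"])
for z in(0,-.133,-.021): print(z,px(a,p+[0,0,z]),px(b,p+[0,0,z]))
print(px(a,[.5755,.1765,.14]),px(b,[.5755,.1765,.14]))
A=cv2.resize(a["img"][70:220,310:420],None,fx=3.6,fy=3.6,interpolation=cv2.INTER_CUBIC)
B=cv2.resize(b["img"][100:384,150:360],(396,540),interpolation=cv2.INTER_CUBIC)
cv2.imwrite("pics/m3.png",np.hstack([A,B]))
E
```

```text
[0.57448595 0.17741921 0.31685543] [ 0.02196383 -0.13553607 -3.3728317 ] 4.95 [0.11 0.08 1.59 0.   1.48 0.6 ]
0 [377.32621728 102.86038202] [259.60479991 264.96917782]
-0.133 [367.34511454 149.4548279 ] [259.45662248 187.27006586]
-0.021 [375.6193173 110.8286457] [259.56721675 245.26186753]
[364.26778821 163.35512431] [260.83061887 175.30478976]
```

View pics/m3.png

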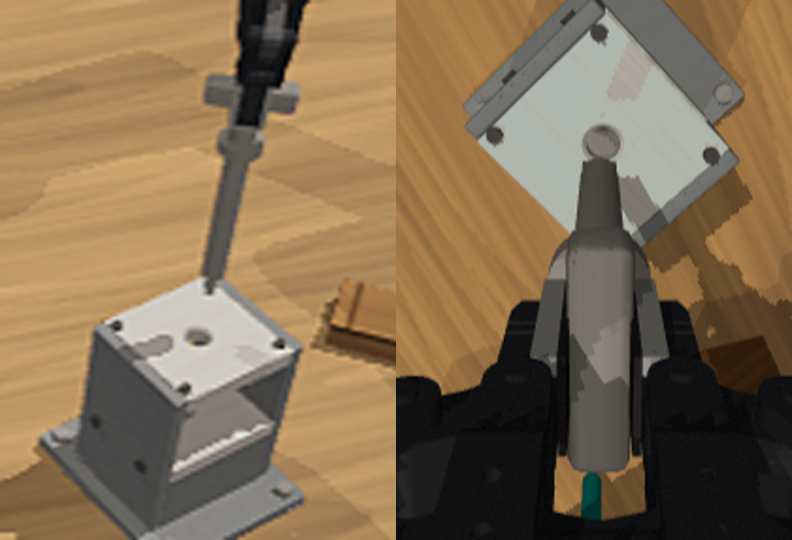

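In the scene half (left), the spindle tip is at (209,291) and the bore at (199,338). In the wrist half the bore is at (602,142), just beyond the tip at (600,160). The spindle hangs straight in the grip.

```bash
python3 - <<'E'
from h import *
a=load("s3");b=load("w3");k=396/210
bw=(150+206/k-.25,100+142/k-.25); bs=(310+199/3.6-.36,70+338/3.6-.36); tip=(310+209/3.6-.36,70+291/3.6-.36)
t0=load("top")
print(atz(b,*bw,.14),atz(a,*bs,.14),tri([(b,*bw),(a,*bs)]))
p=np.array([.5745,.1774,.3168]); print("tip px",tip,px(a,p-[0,0,.133]),px(a,p-[0,0,.133]+np.array([.01,0,0])),px(a,p-[0,0,.133]+np.array([0,.01,0])))
def vis(c,x,y,w,h,K):return cv2.resize(c["img"][y:y+h,x:x+w],None,fx=K,fy=K,interpolation=cv2.INTER_CUBIC)
m=np.hstack([vis(a,345,140,40,40,10),vis(b,240,160,40,40,10)]);cv2.imwrite("pics/m4.png",m)
E
```

```text
[0.57407156 0.17752906 0.14      ] [0.57651087 0.17775921 0.14      ] (array([0.57458134, 0.17795796, 0.13881516]), [array([ 0.26518887, -0.92222965]), array([-0.3331907 , -0.17758302])])
tip px (367.69555555555553, 150.4733333333333) [367.33638073 149.47772113] [369.13502121 152.16897116] [371.2162263  148.70434215]
```

View pics/m4.png

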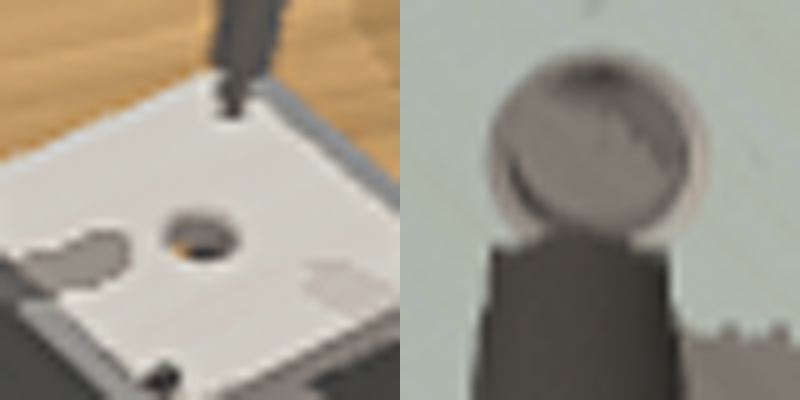

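Emit:
play_rows(steps=[{"jaw":0.95,"x":-0.4,"y":1.3,"z":15,"rx":0,"ry":0,"rz":0},{"jaw":0.95,"x":-0.4,"y":1.3,"z":30,"rx":0,"ry":0,"rz":0},{"jaw":0.95,"x":-0.4,"y":1.3,"z":38,"rx":0,"ry":0,"rz":0},{"jaw":0.95,"x":-0.4,"y":1.3,"z":42,"rx":0,"ry":0,"rz":0},{"jaw":0.95,"x":-0.4,"y":1.3,"z":44,"rx":0,"ry":0,"rz":0},{"jaw":0.95,"x":-0.4,"y":1.3,"z":46,"rx":0,"ry":0,"rz":0}])

```text
clock: 5.85
position: [0.5766, 0.1751, 0.2745]
orientation: [0.0, 0.857, 0.515, 0.001]
ft_force: [-0.9, 0.0, 3.0]
opening: 0.0128
grip_force: 69.4
```

```bash
python3 - <<'E'
from h import *
S=sensors.get_state();print(S["position"],S["ft_force"],S["torque"],S["clock"])
a=cap("scene");b=cap("wrist");save(a,"s5");save(b,"w5")
S=sensors.get_state();print(S["position"],S["ft_force"],S["torque"],S["clock"])
def vis(c,x,y,w,h,K):return cv2.resize(c["img"][y:y+h,x:x+w],None,fx=K,fy=K,interpolation=cv2.INTER_CUBIC)
m=np.hstack([vis(a,345,140,40,40,10),vis(b,240,150,40,40,10)]);cv2.imwrite("pics/m5.png",m)
E
```

```text
[0.57663349 0.17510518 0.27449573] [-0.89452359  0.02917728  3.01899579] [-0.03881496  0.38682567  0.01814813] 5.85
[0.57659996 0.17513633 0.27452234] [-1.53706597 -0.49529847  0.71361841] [0.02968205 0.32232064 0.00500854] 5.95
```

View pics/m5.png

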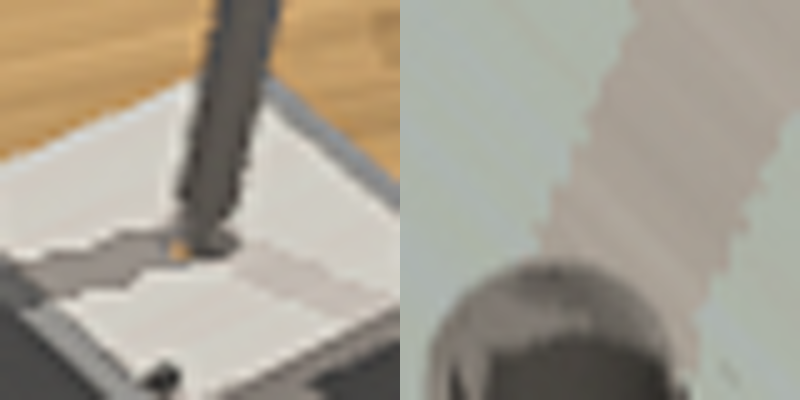

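The left half shows the tip at the mouth, around (205,230). In the wrist half the blade spans 470–680 and the mouth ring 425–695, so it sits about 1 mm too far in tool +y. The reaction force agrees (-y, -x).

Emit:
play_rows(steps=[{"jaw":0.95,"x":-0.7,"y":-1.0,"z":0,"rx":0,"ry":0,"rz":0},{"jaw":0.95,"x":-0.7,"y":-1.0,"z":0,"rx":0,"ry":0,"rz":0},{"jaw":0.95,"x":-0.7,"y":-1.0,"z":2,"rx":0,"ry":0,"rz":0},{"jaw":0.95,"x":-0.7,"y":-1.0,"z":2,"rx":0,"ry":0,"rz":0}])

```text
clock: 6.45
position: [0.5742, 0.1747, 0.2698]
orientation: [-0.001, 0.857, 0.515, -0.001]
ft_force: [-0.6, -0.3, -3.0]
opening: 0.013
grip_force: 68.6
```

Emit:
play_rows(steps=[{"jaw":0.95,"x":-0.2,"y":-0.3,"z":3,"rx":0,"ry":0,"rz":0},{"jaw":0.95,"x":-0.2,"y":-0.3,"z":6,"rx":0,"ry":0,"rz":0},{"jaw":0.95,"x":-0.2,"y":-0.3,"z":9,"rx":0,"ry":0,"rz":0},{"jaw":0.95,"x":-0.2,"y":-0.3,"z":12,"rx":0,"ry":0,"rz":0}])

```text
clock: 6.95
position: [0.5747, 0.1749, 0.2592]
orientation: [-0.0, 0.857, 0.515, 0.0]
ft_force: [-0.4, 0.4, -2.2]
opening: 0.0129
grip_force: 68.7
```

Emit:
play_rows(steps=[{"jaw":0.95,"x":0,"y":0,"z":5,"rx":0,"ry":0,"rz":0},{"jaw":0.95,"x":0,"y":0,"z":10,"rx":0,"ry":0,"rz":0},{"jaw":0.95,"x":0,"y":0,"z":15,"rx":0,"ry":0,"rz":0},{"jaw":0.95,"x":0,"y":0,"z":20,"rx":0,"ry":0,"rz":0},{"jaw":0.95,"x":0,"y":0,"z":20,"rx":0,"ry":0,"rz":0}])

```text
clock: 7.58
position: [0.5744, 0.1748, 0.2385]
orientation: [-0.0, 0.857, 0.515, -0.0]
ft_force: [-0.4, 0.9, -3.9]
opening: 0.013
grip_force: 68.6
```

Emit:
play_rows(steps=[{"jaw":0.95,"x":0.2,"y":-0.3,"z":5,"rx":0,"ry":0,"rz":0},{"jaw":0.95,"x":0.2,"y":-0.3,"z":10,"rx":0,"ry":0,"rz":0},{"jaw":0.95,"x":0.2,"y":-0.3,"z":15,"rx":0,"ry":0,"rz":0},{"jaw":0.95,"x":0.2,"y":-0.3,"z":20,"rx":0,"ry":0,"rz":0},{"jaw":0.95,"x":0.2,"y":-0.3,"z":20,"rx":0,"ry":0,"rz":0}])

```text
clock: 8.2
position: [0.5743, 0.1751, 0.2186]
orientation: [-0.0, 0.857, 0.515, -0.0]
ft_force: [0.3, 0.9, -4.2]
opening: 0.0125
grip_force: 68.5
```

```bash
python3 - <<'E'
from h import *
S=sensors.get_state();print(S["position"],S["ft_force"],S["torque"],S["clock"],quat(S["orientation"]).as_matrix().round(4))
E
```

```text
[0.57430879 0.17509123 0.2186004 ] [ 0.27570049  0.91310237 -4.21724464] [ 0.22017027 -0.16514834 -0.02611014] 8.2 [[ 4.691e-01  8.831e-01 -7.000e-04]
 [ 8.831e-01 -4.691e-01  1.000e-04]
 [-3.000e-04 -6.000e-04 -1.000e+00]]
```

Emit:
play_rows(steps=[{"jaw":0.95,"x":0.3,"y":0,"z":5,"rx":0,"ry":0,"rz":0},{"jaw":0.95,"x":0.3,"y":0,"z":10,"rx":0,"ry":0,"rz":0},{"jaw":0.95,"x":0.3,"y":0,"z":12,"rx":0,"ry":0,"rz":0},{"jaw":0.95,"x":0.3,"y":0,"z":14,"rx":0,"ry":0,"rz":0},{"jaw":0.95,"x":0.3,"y":0,"z":16,"rx":0,"ry":0,"rz":0}])

```text
clock: 8.82
position: [0.5746, 0.1753, 0.2032]
orientation: [0.0, 0.857, 0.515, -0.0]
ft_force: [-0.0, 0.3, -3.4]
opening: 0.0128
grip_force: 68.6
```

Emit:
play_rows(steps=[{"jaw":0.95,"x":0,"y":0,"z":2,"rx":0,"ry":0,"rz":0},{"jaw":0.95,"x":0,"y":0,"z":4,"rx":0,"ry":0,"rz":0},{"jaw":0.95,"x":0,"y":0,"z":6,"rx":0,"ry":0,"rz":0},{"jaw":0.95,"x":0,"y":0,"z":9,"rx":0,"ry":0,"rz":0},{"jaw":0.95,"x":0,"y":0,"z":12,"rx":0,"ry":0,"rz":0},{"jaw":0.95,"x":0,"y":0,"z":15,"rx":0,"ry":0,"rz":0},{"jaw":0.95,"x":0,"y":0,"z":18,"rx":0,"ry":0,"rz":0}])

```text
clock: 9.7
position: [0.5746, 0.1753, 0.1851]
orientation: [-0.0, 0.857, 0.515, -0.0]
ft_force: [0.4, 0.3, -4.0]
opening: 0.0129
grip_force: 68.6
```

Emit:
play_rows(steps=[{"jaw":0.95,"x":0,"y":0,"z":3,"rx":0,"ry":0,"rz":0},{"jaw":0.95,"x":0,"y":0,"z":6,"rx":0,"ry":0,"rz":0},{"jaw":0.95,"x":0,"y":0,"z":9,"rx":0,"ry":0,"rz":0},{"jaw":0.95,"x":0,"y":0,"z":11,"rx":0,"ry":0,"rz":0},{"jaw":0.95,"x":0,"y":0,"z":13,"rx":0,"ry":0,"rz":0},{"jaw":0.95,"x":0,"y":0,"z":14,"rx":0,"ry":0,"rz":0},{"jaw":0.95,"x":0,"y":0,"z":14,"rx":0,"ry":0,"rz":0}])

```text
clock: 10.58
position: [0.5749, 0.1754, 0.1719]
orientation: [0.0, 0.857, 0.515, 0.0]
ft_force: [-1.7, 1.5, 1.9]
opening: 0.0129
grip_force: 69.3
```

Emit:
play_rows(steps=[{"jaw":0.95,"x":0,"y":0,"z":0,"rx":0,"ry":0,"rz":-3},{"jaw":0.95,"x":0,"y":0,"z":0,"rx":0,"ry":0,"rz":-6},{"jaw":0.95,"x":0,"y":0,"z":0,"rx":0,"ry":0,"rz":-9},{"jaw":0.95,"x":0,"y":0,"z":0,"rx":0,"ry":0,"rz":-9}])

```text
clock: 11.08
position: [0.5751, 0.1754, 0.1719]
orientation: [0.0, 0.814, 0.581, 0.001]
ft_force: [-0.9, -0.5, 2.4]
opening: 0.0128
grip_force: 69.3
```

Emit:
play_rows(steps=[{"jaw":0.95,"x":0,"y":0,"z":0,"rx":0,"ry":0,"rz":-3},{"jaw":0.95,"x":0,"y":0,"z":0,"rx":0,"ry":0,"rz":-6},{"jaw":0.95,"x":0,"y":0,"z":0,"rx":0,"ry":0,"rz":-9},{"jaw":0.95,"x":0,"y":0,"z":0,"rx":0,"ry":0,"rz":-9}])

```text
clock: 11.58
position: [0.5751, 0.1754, 0.1718]
orientation: [0.0, 0.766, 0.642, 0.001]
ft_force: [0.1, -0.2, 1.6]
opening: 0.0128
grip_force: 69.3
```

Emit:
play_rows(steps=[{"jaw":0.95,"x":0,"y":0,"z":0,"rx":0,"ry":0,"rz":-3},{"jaw":0.95,"x":0,"y":0,"z":0,"rx":0,"ry":0,"rz":-6},{"jaw":0.95,"x":0,"y":0,"z":0,"rx":0,"ry":0,"rz":-9},{"jaw":0.95,"x":0,"y":0,"z":0,"rx":0,"ry":0,"rz":-9}])

```text
clock: 12.08
position: [0.575, 0.1754, 0.1716]
orientation: [0.0, 0.714, 0.7, 0.0]
ft_force: [0.3, 0.6, 2.2]
opening: 0.013
grip_force: 69.3
```

Emit:
play_rows(steps=[{"jaw":0.95,"x":0,"y":0,"z":0,"rx":0,"ry":0,"rz":-3},{"jaw":0.95,"x":0,"y":0,"z":0,"rx":0,"ry":0,"rz":-6},{"jaw":0.95,"x":0,"y":0,"z":0,"rx":0,"ry":0,"rz":-9},{"jaw":0.95,"x":0,"y":0,"z":0,"rx":0,"ry":0,"rz":-9}])

```text
clock: 12.58
position: [0.5749, 0.1754, 0.1715]
orientation: [0.0, 0.657, 0.754, 0.0]
ft_force: [1.0, 0.4, 1.4]
opening: 0.0128
grip_force: 69.3
```

Emit:
play_rows(steps=[{"jaw":0.95,"x":0,"y":0,"z":0,"rx":0,"ry":0,"rz":-3},{"jaw":0.95,"x":0,"y":0,"z":0,"rx":0,"ry":0,"rz":-6},{"jaw":0.95,"x":0,"y":0,"z":0,"rx":0,"ry":0,"rz":-9},{"jaw":0.95,"x":0,"y":0,"z":0,"rx":0,"ry":0,"rz":-9}])

```text
clock: 13.08
position: [0.5748, 0.1754, 0.1714]
orientation: [0.0, 0.595, 0.803, 0.0]
ft_force: [0.4, 0.4, 2.8]
opening: 0.013
grip_force: 69.3
```

Emit:
play_rows(steps=[{"jaw":0.95,"x":0,"y":0,"z":0,"rx":0,"ry":0,"rz":-3},{"jaw":0.95,"x":0,"y":0,"z":0,"rx":0,"ry":0,"rz":-6},{"jaw":0.95,"x":0,"y":0,"z":0,"rx":0,"ry":0,"rz":-9},{"jaw":0.95,"x":0,"y":0,"z":0,"rx":0,"ry":0,"rz":-9}])

```text
clock: 13.58
position: [0.5747, 0.1754, 0.1714]
orientation: [0.0, 0.531, 0.848, 0.0]
ft_force: [0.3, 1.1, 2.4]
opening: 0.0129
grip_force: 69.3
```

Emit:
play_rows(steps=[{"jaw":0.95,"x":0,"y":0,"z":0,"rx":0,"ry":0,"rz":-3},{"jaw":0.95,"x":0,"y":0,"z":0,"rx":0,"ry":0,"rz":-6},{"jaw":0.95,"x":0,"y":0,"z":0,"rx":0,"ry":0,"rz":-9},{"jaw":0.95,"x":0,"y":0,"z":0,"rx":0,"ry":0,"rz":-9}])

```text
clock: 14.08
position: [0.5745, 0.1755, 0.1708]
orientation: [-0.0, 0.462, 0.887, 0.0]
ft_force: [2.1, 1.7, -1.5]
opening: 0.013
grip_force: 69.2
```

Emit:
play_rows(steps=[{"jaw":0.95,"x":0,"y":0,"z":0,"rx":0,"ry":0,"rz":-1},{"jaw":0.95,"x":0,"y":0,"z":1,"rx":0,"ry":0,"rz":-1}])

```text
clock: 14.32
position: [0.5746, 0.1754, 0.1703]
orientation: [-0.0, 0.454, 0.891, -0.0]
ft_force: [1.4, 1.7, 0.6]
opening: 0.0132
grip_force: 69.5
```

```bash
python3 - <<'E'
from h import *
S=sensors.get_state();print(S["position"],S["ft_force"],S["torque"],S["clock"],quat(S["orientation"]).as_matrix().round(4))
E
```

```text
[0.57457931 0.17544645 0.17029287] [1.37891839 1.70178925 0.59395331] [ 0.23276424 -0.0495543   0.0161353 ] 14.325 [[-5.877e-01  8.091e-01 -2.000e-04]
 [ 8.091e-01  5.877e-01  1.000e-04]
 [ 2.000e-04 -1.000e-04 -1.000e+00]]
```

Emit:
play_rows(steps=[{"jaw":0.95,"x":0,"y":0.4,"z":0,"rx":0,"ry":0,"rz":-2},{"jaw":0.95,"x":0,"y":0.4,"z":1,"rx":0,"ry":0,"rz":-3},{"jaw":0.95,"x":0,"y":0.4,"z":2,"rx":0,"ry":0,"rz":-3}])

```text
clock: 14.7
position: [0.5747, 0.1755, 0.1678]
orientation: [-0.0, 0.43, 0.903, -0.0]
ft_force: [-0.6, 0.3, -2.5]
opening: 0.0132
grip_force: 69.1
```

Emit:
play_rows(steps=[{"jaw":0.95,"x":0,"y":0,"z":1,"rx":0,"ry":0,"rz":0},{"jaw":0.95,"x":0,"y":0,"z":2,"rx":0,"ry":0,"rz":0},{"jaw":0.95,"x":0,"y":0,"z":3,"rx":0,"ry":0,"rz":0},{"jaw":0.95,"x":0,"y":0,"z":3.5,"rx":0,"ry":0,"rz":0},{"jaw":0.95,"x":0,"y":0,"z":4,"rx":0,"ry":0,"rz":0},{"jaw":0.95,"x":0,"y":0,"z":4,"rx":0,"ry":0,"rz":0}])

```text
clock: 15.45
position: [0.5748, 0.1755, 0.1642]
orientation: [-0.0, 0.43, 0.903, -0.0]
ft_force: [0.4, -0.0, -3.0]
opening: 0.0131
grip_force: 69.0
```

Emit:
play_rows(steps=[{"jaw":0.95,"x":0,"y":0,"z":0.5,"rx":0,"ry":0,"rz":0},{"jaw":0.95,"x":0,"y":0,"z":1,"rx":0,"ry":0,"rz":0},{"jaw":0.95,"x":0,"y":0,"z":1.5,"rx":0,"ry":0,"rz":0},{"jaw":0.95,"x":0,"y":0,"z":1.5,"rx":0,"ry":0,"rz":0}])

```text
clock: 15.95
position: [0.575, 0.1756, 0.1631]
orientation: [0.0, 0.43, 0.903, -0.0]
ft_force: [-0.3, -0.2, -0.2]
opening: 0.0126
grip_force: 69.3
```

Emit:
play_rows(steps=[{"jaw":0.4,"x":0,"y":0,"z":0,"rx":0,"ry":0,"rz":0},{"jaw":0.4,"x":0,"y":0,"z":0,"rx":0,"ry":0,"rz":0},{"jaw":0.4,"x":0,"y":0,"z":0,"rx":0,"ry":0,"rz":0},{"jaw":0.4,"x":0,"y":0,"z":0,"rx":0,"ry":0,"rz":0},{"jaw":0.4,"x":0,"y":0,"z":-15,"rx":0,"ry":0,"rz":0},{"jaw":0.4,"x":0,"y":0,"z":-50,"rx":0,"ry":0,"rz":0},{"jaw":0.4,"x":0,"y":0,"z":-100,"rx":0,"ry":0,"rz":0},{"jaw":0.4,"x":0,"y":0,"z":-130,"rx":0,"ry":0,"rz":0},{"jaw":0.4,"x":0,"y":0,"z":-130,"rx":0,"ry":0,"rz":0}])

```text
clock: 17.08
position: [0.5766, 0.1758, 0.2976]
orientation: [0.003, 0.43, 0.903, 0.002]
ft_force: [0.7, 0.4, -0.4]
opening: 0.0515
grip_force: 0.0
```

```bash
python3 - <<'E'
from h import *
a=cap("scene");crop(a,310,90,110,110,5,"m6")
S=sensors.get_state();print(S["position"],S["ft_force"],S["opening"],S["clock"])
E
```

```text
[0.57553805 0.17567616 0.29474242] [0.30902381 0.30550108 0.38310236] 0.05123480030547802 17.125
```

View pics/m6.png

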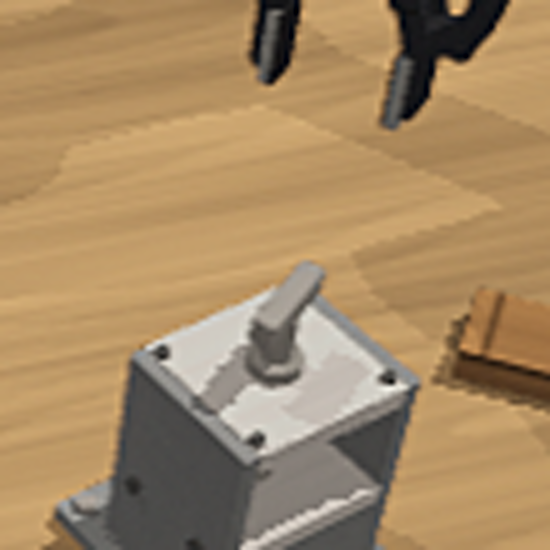

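The picture shows the collar flush on the upper plate at (275,365), the spindle upright, and the fingers well clear at (270,60) and (395,100).

```bash
python3 -c "
from plant import workorder; print(workorder.job_done())"
```

```text
the job is handed in; nothing more can be done
None
```

The spindle is seated in the drive dog with its collar flush on the upper plate and the gripper clear; the job was handed in at about 17 s, and no verdict was returned.

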